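# Secure the test unit's cover and hold its recessed reset button

## Task

Secure the cover of the grey test unit by turning its turnbutton until it lies squarely across the cover's edge. Then take the reset pin out of its block, reach it down through the round hole in the cover and press the recessed reset button fully down; do not press the button before the cover is secured, keep the cover shut, and leave the brass valves where they stand. Finish while still gripping the pin and holding the button down with it.

Things in the scene. Friction and masses are not known exactly. Their poses are not given: they have to be found in the camera images.
- unit: the grey sheet-metal test unit, a box fixed on the bench, 220 (x) by 260 (y) by 106 mm high; origin at the centre of its underside, -x is its front with a dial and three brass fittings. Its top at 106 mm is flat: a fixed grey deck on the front 50 mm, and behind it the aluminium cover
- cover (a joint): the aluminium cover plate, 166 by 260 by 6 mm, hinged along the unit's back edge (+x); 0 = shut (as it starts), grows as it lifts, rad. Its own weight keeps it shut
- cover_hole (a point): centre of the round hole, 18 mm across, in the cover, at the level of the cover's top face; 30 mm in x and 40 mm in y from the unit's centre. The cover is 6 mm thick and the space below the hole is open down to the reset button
- turnbutton (a joint): angle of the turnbutton, a flat dark steel bar on a pivot in the front deck. 0 = the bar points along the unit's +y (not securing); grows clockwise seen from above to a stop at 1.571 rad, where it points along the unit's +x, across the front edge of the cover (secured). Starts between -0.5 and 0.6; light friction (about 1.5 N at the post); stays where it is left
- turnbutton_hinge (a point): point on the turnbutton's vertical pivot axis, level with the bar's top face (117 mm above the bench, 11 mm above the cover); fixed to the unit, 85 mm in -x and 60 mm in -y from its centre, its axes are those of the unit. The bar is 16 mm wide, 66 mm long, 8 mm thick
- turnbutton_post (a point): centre of the top of the upright round post on the turnbutton's free end; the post is 12 mm across, stands 30 mm above the bar, and its axis is 50 mm from the pivot axis; its y axis points from the pivot to the post
- reset_button (a joint): travel of the recessed reset button, 0 = up, 0.008 m = fully down; a spring pushes back with about 2 N at first and 6 N fully down
- reset_button_top (a point): centre of the top of the reset button, a black round button 24 mm across, straight below the hole in the cover, 35 mm below the cover's top face when up; it moves down with the button
- pin: the reset pin, loose, about 120 g, 136 mm long: a steel shaft 8 mm across and 72 mm long, a collar 26 mm across and 4 mm thick, and a square black handle, 20 by 20 by 60 mm, on top. Origin at the centre of the shaft's tip, z axis along the pin to the handle, x and y square to the handle's faces. Starts upright in the block, collar on the block's top, handle 84 to 144 mm above the bench
- block: a dark steel block fixed on the bench, 60 by 60 by 80 mm high, with one upright hole 11 mm across and 75 mm deep in the middle of its top, holding the pin; origin at the centre of its underside. It stands to the left or to the right of the unit
- valve_a: bystander: a brass valve body, upright, about 54 mm across and 84 mm high with a side port; origin at the centre of its underside. It stands on the other side of the unit from the block
- valve_b: bystander: a second brass valve body like the first, farther back on the right; origin at the centre of its underside
Not all that is in view belongs to the job. Leave any pink look-alike of the pin alone.

How it is judged:
By the outcome, as a careful person would: the job done as asked, in the order asked, and still so for the second after the job is handed in, while the arm keeps its last pose, push and grip.
It also fails if it takes over 56 s, if anything falls off the work surface, if the arm or the gripper's body presses on something with over 40 N, if the wrist force passes 120 N, or if a joint passes its speed limit or range.

## Robot

A 7-joint arm with a two-finger parallel gripper is mounted at the origin on the work surface. World frame = base frame: x ahead of the robot, y to its left, z up, the work surface at z = 0. Lengths are in m, angles in rad, forces in N, time in s.
With the tool pointing down it reaches from about 0.425 to 0.825 m from the base axis. Payload 3.6 kg.
Tool frame: the origin (TCP) lies between the finger pads; the fingertips stand r.tip_extent ahead of it and the grasp point (between the pads) lies 8 mm behind it (r.tip_extent is the distance from the TCP to the fingertips, in m); z points along the fingers, y is the line along which they close (so a half turn about z gives the same grasp; the last joint's range is limited). The gripper opens to 93 mm and grips with 3 to 60 N. Pads are 15 mm wide; open, the fingers measure 128 mm over their backs; the gripper's body (75 mm by 188 mm) begins 65 mm behind the grasp point.
Start: joints at [1.29, 0.615, -0.013, 1.423, 0.008, 1.103, -0.04], TCP at [0.163, -0.629, 0.23] pointing down, gripper open.
Joint ranges: [-3.12, 3.12], [-0.3, 2.06], [-1.34, 1.32], [0.26, 2.42], [-1.36, 4.5], [0.01, 1.98], [-2.84, 2.84]. Speed limits (rad/s): [2.79, 2.79, 3.14, 3.14, 3.14, 3.14, 3.14].

## Interface

Orientations are given as [roll, pitch, yaw] about the fixed x, y, z axes, in that order (R = Rz(yaw) Ry(pitch) Rx(roll)).
In Python, from rig import r gives the robot as it stands. The module is installed in compiled form; this text tells all that it offers.
- The arm moves only by the tool move_arm, never from a script. Its argument "rows" is text: rows parted by semicolons, each of 7 numbers parted by spaces: the opening, from 0 (shut) to 1 (fully open), then the shift along the tool's x, y, z in units of 0.8 m (1.0 is 0.8 m), then the turn, a rotation vector about the tool's x, y, z in units of 30 degrees (1.0 is 30 degrees). A call has 1 to 5 rows; each row is the pose to reach, as a shift and turn from the pose commanded when the call began, along the tool's axes at that moment; what a row does not reach only later rows make up. A row lasts 1/8 s, in which the tool goes at most 62.5 mm and 10.7 degrees, less where a joint would pass 70% of its speed; a pose out of reach is approached as far as the arm can. A call with a number of a shift or a turn outside -1 to 1 is refused whole. A call with a gripper value outside its range is refused whole. The fingers move at their own pace and stop on an object; "squeeze" is the grip in N (left out, the last holds). Time passes only in rows, so rows that repeat a pose let the fingers close. It gives the time, the measured TCP pose, the force, the opening and the grip force at its end, in the units of the state.
- r.sense(): the state, without advancing time (a new reading comes with each control period).
- r.read_camera(name): name is "scene" or "side" or "wrist"; returns (picture, depth): 400x640x3 uint8, red, green, blue; 400x640 float32, m along the optical axis (not along the pixel's ray), 0 where there is no reading.
- r.camera_info(name): a dict with "vfov" (degrees; the focal length in pixels is half the picture's height over the tangent of half this angle, whatever the lens; pixels are square), "cx", "cy" (the principal point, pixels), "position" and "rotation" of the camera in the world. Camera axes: x right, y up, looking along -z (the intrinsics and any distortion apply to the point x, -y, -z); pixel columns grow to the right and rows downward; lengths in m; the calibration is good to about 2 mm. A picture is of the moment at which its call begins: read the wrist's pose just before it. camera_info takes no time and is no camera call; for the wrist camera it gives the pose at the moment of the call.
- r.close_job(): hands the job in; it is judged then, once.
Trained networks look in the newest picture that a camera, given by its name, has taken for a name from the list of things; names that differ only in an ending like _2 or _b are one class to them, and where a whole thing is asked for, a point or a joint stands for the part that bears it (a point fixed in the world has none). Each returns a list of dicts, best first, with "p" (0 to 1); they miss things now and then, are a little off and sometimes report something else, mostly with a low value. They report only what shows in the picture. A call takes as long as a camera call. They do not tell look-alikes from the thing itself.
- r.trace(label, camera): "region" (400x640 bool, what is visible of it) and "box" ([left, top, right, bottom] in pixels, round what is visible of it).
- r.tip_of(label, camera): "centre" ([row, column] in pixels: a listed point, or the origin of a listed thing).
The state is a dict: "time": time; "joint_positions": joint angles; "qvel": joint speeds; "tau": joint torques, N m; "ee_pos": TCP position; "tcp_rot": TCP orientation; "ft_force": force on the tool from outside, world axes, zero at the start; "torque": the same for the moment, N m; "grip_width": finger opening in m; "grip_force": force on a finger pad.
Only numpy, scipy, OpenCV 4.12 (cv2) and the standard library are available. Lean on these libraries where they do the work, as an engineer would, in place of code of your own. Each camera call takes 0.05 s, during which the arm holds its last target. There are 200 camera calls.

## Working session

There is one attempt and no reset: what is moved stays moved. The work goes in short steps, Python scripts to look and compute and a tool call to move; the robot and the scene stay as the last step left them, time stands still between calls to the robot, and variables do not carry over. Pictures are saved under pics/ and viewed, at most 10 in all, crops included, and the job is handed in when it is done.

Besides the shell and the picture viewer there is one more tool, called after "Request:" as name(argument=value, ...) on one line, values as JSON. move_arm: Moves the arm, as the interface text tells. Shifts and turns lie within -1 to 1; 1 stands for 0.8 m of shift or 30 degrees of turn. Its arguments: {"type":"object","properties":{"rows":{"type":"string"},"squeeze":{"type":"number"}},"required":["rows"]}

```bash
mkdir -p pics
cat > h.py <<'E'
import numpy as np, cv2
from rig import r
from scipy.spatial.transform import Rotation as R
def cam(n):
    i=r.camera_info(n); im,d=r.read_camera(n); return i,im,d
def ray(i,row,col):
    f=200/np.tan(np.radians(i['vfov'])/2)
    v=np.array([(col-i['cx'])/f,-(row-i['cy'])/f,-1.0])
    Rm=np.array(i['rotation']); 
    if Rm.shape!=(3,3): Rm=R.from_euler('xyz',Rm).as_matrix()
    return np.array(i['position']),Rm@v
def at_z(i,row,col,z):
    p,v=ray(i,row,col); return p+v*(z-p[2])/v[2]
def at_d(i,row,col,d):
    p,v=ray(i,row,col); return p+v*d
def move(target,rpy=None):
    "world displacement -> tool axes units"
    s=r.sense(); T=R.from_euler('xyz',s['tcp_rot']).as_matrix()
    return np.round(T.T@(np.array(target)-s['ee_pos'])/0.8,4)
E
python3 - <<'E'
from h import *
print(r.sense(), r.tip_extent)
for n in ['scene','side','wrist']:
    i,im,d=cam(n); print(n,i,im.shape)
    cv2.imwrite(f'pics/{n}0.png',im[:,:,::-1])
    for l in ['cover_hole','turnbutton_hinge','turnbutton_post','pin','block','valve_a','unit','reset_button_top']:
        for t in r.tip_of(l,n)[:3]:
            a,b=t['centre']; dd=d[min(399,max(0,int(a))),min(639,max(0,int(b)))]
            print(l,np.round([a,b],1),round(t['p'],2),at_d(i,a,b,dd).round(3))
E
```

```text
{'time': 0.0, 'joint_positions': array([ 1.29053565,  0.61591745, -0.0126345 ,  1.42490082,  0.00810045,
        1.10336648, -0.04040417]), 'qvel': array([ 0.00016306,  0.001166  , -0.00023356, -0.00052224,  0.00191096,
        0.00098011, -0.00085971]), 'tau': array([-6.46234039e-04, -4.58929896e+01,  2.09381059e-01, -1.65742868e+01,
       -6.09541638e-02,  2.05424469e-02,  2.34725321e-04]), 'ee_pos': array([ 0.16300791, -0.62844394,  0.22848158]), 'tcp_rot': array([-3.13905070e+00,  2.59769497e-05,  2.53838079e-01]), 'ft_force': array([-0.47985986, -0.45121347, -0.05191893]), 'torque': array([-0.02274673, -0.00295995, -0.02923278]), 'grip_force': 0.0, 'grip_width': 0.09314432686325702} 0.011
scene {'vfov': 52.84613344860866, 'cx': 319.97761711881157, 'cy': 200.12445977537269, 'position': array([ 1.101235  , -0.28916139,  0.91737754]), 'rotation': array([ 0.64881514, -0.00793846,  1.00103497])} (400, 640, 3)
cover_hole [219.5 336.8] 0.93 [0.658 0.052 0.104]
cover_hole [161.3 392.9] 0.3 [0.546 0.328 0.051]
turnbutton_hinge [195.2 284.6] 0.94 [ 0.536 -0.025  0.122]
turnbutton_post [1
[... 738 characters left out ...]
]
turnbutton_post [196.2 333.8] 0.65 [0.555 0.02  0.146]
pin [324.4 279.4] 0.9 [0.608 0.344 0.   ]
pin [332.5 363.9] 0.64 [0.43  0.338 0.008]
pin [362.7 303.2] 0.62 [ 0.534  0.438 -0.001]
block [182.9 361. ] 0.71 [ 0.529 -0.34   0.013]
block [334.3 318.9] 0.62 [0.515 0.384 0.027]
valve_a [174.9 313.4] 0.93 [ 0.687 -0.345  0.021]
valve_a [181.1 362.3] 0.79 [ 0.525 -0.334  0.023]
unit [238.9 304.1] 0.76 [0.599 0.157 0.098]
unit [194. 348.] 0.66 [ 0.533 -0.076  0.106]
wrist {'vfov': 70.40457350003021, 'cx': 313.60542068615746, 'cy': 200.0181752372282, 'position': array([ 0.22674194, -0.61266205,  0.38495482]), 'rotation': array([-2.39122362e-01, -6.68951718e-04, -1.31880938e+00])} (400, 640, 3)
```

View pics/scene0.png

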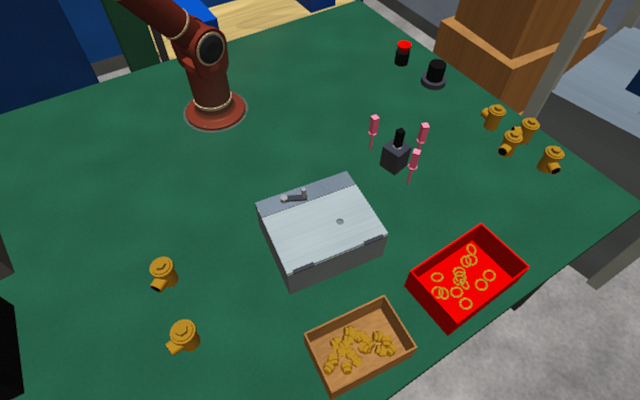

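View pics/side0.png

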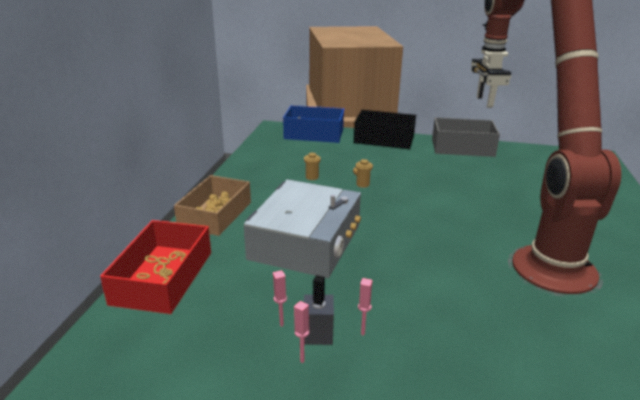

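The scene shows three pink look-alikes at scene (375,125), (424,133) and (414,160). The black-handled pin stands in the dark block at (398,138), so that is the one I want. The turnbutton is on the deck at (293,197) and the hole is at (340,221).

Run:
```python
from h import *
from scipy.spatial.transform import Rotation as R
big=[]
for n in ['scene','side']:
    i,im,d=cam(n)
    P={}
    for l,z in [('cover_hole',.106),('turnbutton_hinge',.117),('turnbutton_post',.147)]:
        t=r.tip_of(l,n)[0]; P[l]=at_z(i,*t['centre'],z)[:2]; print(n,l,t['p'],P[l].round(4))
    v=P['cover_hole']-P['turnbutton_hinge']; print('len',np.hypot(*v),'yaw',np.arctan2(v[1],v[0])-np.arctan2(100,115))
    w=P['turnbutton_post']-P['turnbutton_hinge']; print('post',np.hypot(*w),np.degrees(np.arctan2(w[1],w[0])))
    # cover region plane points -> min area rect
    H,W=d.shape; f=200/np.tan(np.radians(i['vfov'])/2)
    c,rr=np.meshgrid(np.arange(W),np.arange(H))
    v=np.stack([(c-i['cx'])/f,-(rr-i['cy'])/f,-np.ones_like(c)],-1)@R.from_euler('xyz',i['rotation']).as_matrix().T
    X=np.array(i['position'])+v*d[...,None]
    m=(abs(X[...,2]-.106)<.004)&(X[...,0]>.4)&(X[...,0]<.85)&(abs(X[...,1])<.22)&(d>0)
    m=cv2.morphologyEx(m.astype(np.uint8),cv2.MORPH_OPEN,np.ones((3,3)))>0
    print('top rect',cv2.minAreaRect(X[m][:,:2].astype(np.float32)*1000))
    # black handle region
    m=(X[...,2]>.09)&(X[...,2]<.16)&(X[...,1]>.25)&(X[...,1]<.48)&(X[...,0]>.4)&(X[...,0]<.7)&(im.max(-1)<70)
    Q=X[m]; print('dark',len(Q),Q.min(0).round(3),Q.max(0).round(3))
    for z in ['block']:
        for t in r.trace(z,n)[:2]: print(t['p'],t['box'])
    cv2.imwrite(f'pics/c_{n}.png',cv2.resize(im[110:200,340:460] if n=='scene' else im[260:370,260:390],None,fx=5,fy=5)[:,:,::-1])
```

```text
scene cover_hole 0.81 [0.6643 0.049 ]
scene turnbutton_hinge 0.76 [ 0.5341 -0.0237]
scene turnbutton_post 0.52 [0.5582 0.0239]
len 0.1491240948129647 yaw -0.20652876076695725
post 0.053329108383461665 63.20047444741906
top rect ((631.3526000976562, 17.201431274414062), (260.9822998046875, 225.48486328125), 82.0833969116211)
dark 161 [0.514 0.339 0.09 ] [0.537 0.362 0.147]
0.72 [256.1, 165.6, 388.4, 295.2]
0.63 [380.6, 138.7, 413.0, 172.8]
side cover_hole 0.86 [0.6735 0.0429]
side turnbutton_hinge 0.83 [ 0.5335 -0.0531]
side turnbutton_post 0.43 [0.5628 0.0052]
len 0.16968686374722283 yaw -0.11474065521029675
post 0.06516991271998462 63.357362561194606
top rect ((628.0403442382812, 19.538360595703125), (268.3830261230469, 222.84925842285156), 81.09711456298828)
dark 314 [0.512 0.346 0.09 ] [0.532 0.37  0.147]
0.74 [304.2, 291.7, 336.2, 346.1]
```

View pics/c_scene.png

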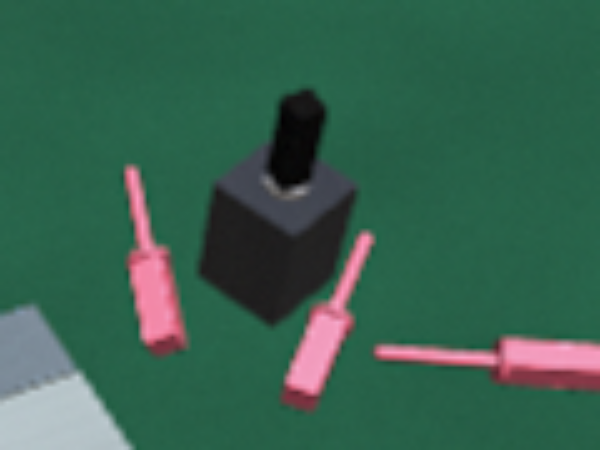

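After settling, the pink look-alikes lie on the bench around the block. The black pin is upright in the block at about (0.525, 0.355). The unit centre is about (0.630, 0.018) with yaw about -8°. I'll move above the turnbutton.

Request:
move_arm(rows="0.5 0.641 -0.646 -0.025 0 0 -0.45;0.5 0.641 -0.646 -0.025 0 0 -0.45;0.5 0.641 -0.646 -0.025 0 0 -0.45;0.5 0.641 -0.646 -0.025 0 0 -0.45;0.5 0.641 -0.646 -0.025 0 0 -0.45")

```text
time: 2.48
ee_pos: [0.3215, -0.3576, 0.2387]
tcp_rot: [3.14, -0.001, 0.489]
ft_force: [1.2, 0.1, -0.1]
grip_width: 0.0487
grip_force: 0.0
```

```bash
cat >> h.py <<'E'
def plan(p,yaw_deg):
    "units for a tool-down pose at p, yaw"
    s=r.sense(); C=R.from_euler('xyz',s['tcp_rot']); G=R.from_euler('xyz',[np.pi,0,np.radians(yaw_deg)])
    print('at',s['time'],s['ee_pos'].round(4),np.degrees(s['tcp_rot']).round(1),'go',move(p),np.round(np.degrees((C.inv()*G).as_rotvec())/30,3))
E
python3 -c "
from h import *
plan([.53,0,.25],28)"
```

```text
at 2.475 [ 0.3215 -0.3576  0.2387] [179.9  -0.   28. ] go [ 0.4401 -0.2721 -0.0142] [ 0.002 -0.001  0.001]
```

Request:
move_arm(rows="0.5 0.44 -0.272 -0.014 0 0 0;0.5 0.44 -0.272 -0.014 0 0 0;0.5 0.44 -0.272 -0.014 0 0 0;0.5 0.44 -0.272 -0.014 0 0 0;0.5 0.44 -0.272 -0.014 0 0 0")

```text
time: 3.1
ee_pos: [0.4788, -0.0878, 0.2472]
tcp_rot: [3.14, -0.001, 0.489]
ft_force: [1.4, 0.1, -0.1]
grip_width: 0.0466
grip_force: 0.0
```

```bash
python3 -c "
from h import *
plan([.53,0,.25],28)"
```

```text
at 3.1 [ 0.4788 -0.0878  0.2472] [ 1.799e+02 -1.000e-01  2.800e+01] go [ 0.1081 -0.0668 -0.0034] [ 0.002 -0.002  0.001]
```

Request:
move_arm(rows="0.5 0.107 -0.066 -0.003 0 0 0;0.5 0.107 -0.066 -0.003 0 0 0;0.5 0.107 -0.066 -0.003 0 0 0")

```text
time: 3.48
ee_pos: [0.5297, 0.0016, 0.2492]
tcp_rot: [-3.14, -0.002, 0.496]
ft_force: [-1.1, -0.4, 0.2]
grip_width: 0.0461
grip_force: 0.0
```

```bash
cat > look.py <<'E'
from h import *
i,im,d=cam('wrist'); s=r.sense(); print(s['ee_pos'].round(4),s['tcp_rot'].round(3))
P={}
for l,z in [('cover_hole',.106),('turnbutton_hinge',.117),('turnbutton_post',.147)]:
    for t in r.tip_of(l,'wrist')[:2]:
        q=at_z(i,*t['centre'],z)[:2]; P.setdefault(l,q); print(l,t['p'],np.round(t['centre']),q.round(4))
if len(P)==3:
    v=P['cover_hole']-P['turnbutton_hinge']; print('len(.1524)',np.hypot(*v),'yaw',np.degrees(np.arctan2(v[1],v[0])-np.arctan2(100,115)))
    w=P['turnbutton_post']-P['turnbutton_hinge']; print('post',np.hypot(*w),np.degrees(np.arctan2(w[1],w[0])))
import sys
cv2.imwrite('pics/%s.png'%sys.argv[1],im[:,:,::-1])
E
python3 look.py w1
```

```text
[ 0.5287 -0.0013  0.249 ] [-3.141  0.     0.492]
cover_hole 0.62 [ 47. 332.] [0.6648 0.0547]
cover_hole 0.22 [56. 75.] [0.5398 0.2689]
turnbutton_hinge 0.95 [203. 343.] [ 0.5377 -0.0291]
turnbutton_post 0.7 [166. 314.] [0.5605 0.0178]
len(.1524) 0.15226098358019202 yaw -7.609835676960963
post 0.05214120508747145 63.996169193324334
```

View pics/w1.png

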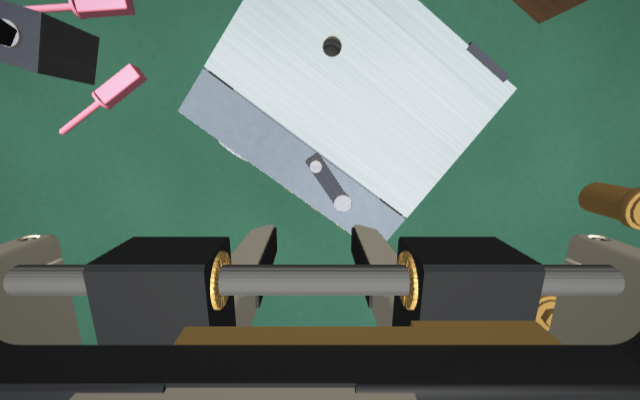

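The wrist view fits the given sizes: hinge at (343,203), post at (314,166), hole at (332,47), with a hinge-to-hole distance of 152.3 mm. Next I'll lower the fingers astride the post.

```bash
python3 -c "
from h import *
plan([.560,.0168,.17],28);plan([.560,.0168,.133],28)"
```

```text
at 3.675 [ 0.528  -0.0044  0.249 ] [1.80e+02 1.00e-01 2.79e+01] go [ 0.0479 -0.0048  0.0987] [ 0.001  0.002 -0.004]
at 3.675 [ 0.528  -0.0044  0.249 ] [1.80e+02 1.00e-01 2.79e+01] go [ 0.048  -0.0048  0.145 ] [ 0.001  0.002 -0.004]
```

Request:
move_arm(rows="0.5 0.048 -0.005 0.05 0 0 0;0.5 0.048 -0.005 0.1 0 0 0;0.5 0.048 -0.005 0.1 0 0 0")

```text
time: 4.05
ee_pos: [0.5579, 0.0171, 0.1665]
tcp_rot: [-3.139, 0.007, 0.487]
ft_force: [-0.1, 1.0, 0.4]
grip_width: 0.0463
grip_force: 0.0
```

```bash
python3 -c "
from h import *
plan([.560,.0168,.133],28)"; python3 look.py w2
```

```text
at 4.05 [0.5579 0.0171 0.1665] [-179.9    0.4   27.9] go [0.0025 0.0016 0.0419] [-0.005  0.014 -0.003]
[0.5596 0.0173 0.1687] [-3.141e+00  3.000e-03  4.870e-01]
cover_hole 0.71 [ 60. 339.] [0.6662 0.0543]
turnbutton_hinge 0.88 [268. 352.] [ 0.5364 -0.0289]
turnbutton_post 0.78 [229. 316.] [0.5615 0.0175]
len(.1524) 0.15418533690644182 yaw -8.32873005510479
post 0.05282352868709818 61.635508701338765
```

Request:
move_arm(rows="0.5 0.001 0 0.044 0 0 0;0.5 0.001 0 0.044 0 0 0;0 0.001 0 0.044 0 0 0;0 0.001 0 0.044 0 0 0;0 0.001 0 0.044 0 0 0", squeeze=5)

```text
time: 4.88
ee_pos: [0.5618, 0.0195, 0.1349]
tcp_rot: [3.141, -0.002, 0.489]
ft_force: [-0.3, 0.8, -0.3]
grip_width: 0.0208
grip_force: 0.0
```

```bash
python3 -c "
from h import *
s=r.sense(); print(s['grip_width'],s['grip_force'],s['ft_force'])
h=np.array([.537,-.029]); T=R.from_euler('xyz',s['tcp_rot']).as_matrix()
for a in [62,50,38,26,14,3,-8,-11]:
    p=np.r_[h+.0505*np.array([np.cos(np.radians(a)),np.sin(np.radians(a))]),s['ee_pos'][2]]
    print(a,p.round(4),move(p))
plan(s['ee_pos'],28)"
```

```text
0.02083037196661662 0.0 [-0.3265877   0.7688763  -0.32352438]
62 [0.5607 0.0156 0.1349] [-0.0035  0.0037 -0.    ]
50 [0.5695 0.0097 0.1349] [0.0027 0.0153 0.    ]
38 [0.5768 0.0021 0.1349] [0.0063 0.028  0.    ]
26 [ 0.5824 -0.0069  0.1349] [0.0072 0.0412 0.    ]
14 [ 0.586  -0.0168  0.1349] [0.0054 0.0542 0.    ]
3 [ 0.5874 -0.0264  0.1349] [0.0013 0.0656 0.0001]
-8 [ 0.587  -0.036   0.1349] [-0.0048  0.0761  0.    ]
-11 [ 0.5866 -0.0386  0.1349] [-0.0068  0.0787  0.    ]
at 4.875 [0.5618 0.0195 0.1349] [ 1.8e+02 -1.0e-01  2.8e+01] go [0. 0. 0.] [ 0.001 -0.003  0.001]
```

Request:
move_arm(rows="0 -0.001 0 0 0 0 0;0 -0.001 0 0 0 0 0;0 -0.001 0 0 0 0 0;0 0.002 0.011 0 0 0 0;0 0.005 0.022 0 0 0 0")

```text
time: 5.5
ee_pos: [0.5749, 0.0098, 0.1344]
tcp_rot: [-3.138, -0.006, 0.492]
ft_force: [0.8, 4.5, 2.9]
grip_width: 0.0118
grip_force: 5.0
```

```bash
cat > arc.py <<'E'
from h import *
s=r.sense(); print(s['grip_width'],s['grip_force'],s['ft_force'])
h=np.array([.537,-.029]); e=s['ee_pos'][:2]-h; print('radius',np.hypot(*e),'ang',np.degrees(np.arctan2(e[1],e[0])))
for a in [38,26,14,3,-8,-12]:
    p=np.r_[h+.0505*np.array([np.cos(np.radians(a)),np.sin(np.radians(a))]),s['ee_pos'][2]]
    print(a,p.round(4),move(p))
E
python3 arc.py
```

```text
0.011849542564982248 4.9963342398405075 [0.80164733 4.52851694 2.92047887]
radius 0.054264222267417866 ang 45.71930542496015
38 [0.5768 0.0021 0.1344] [-0.0025  0.0097 -0.0001]
26 [ 0.5824 -0.0069  0.1344] [-0.0016  0.0228 -0.0001]
14 [ 0.586  -0.0168  0.1344] [-0.0035  0.0359 -0.0002]
3 [ 0.5874 -0.0264  0.1344] [-0.0076  0.0473 -0.0002]
-8 [ 0.587  -0.036   0.1344] [-0.0137  0.0577 -0.0003]
-12 [ 0.5864 -0.0395  0.1344] [-0.0165  0.0612 -0.0003]
```

Request:
move_arm(rows="0 -0.001 0.012 0 0 0 0;0 -0.001 0.024 0 0 0 0;0 -0.003 0.036 0 0 0 0;0 -0.007 0.047 0 0 0 0;0 -0.011 0.054 0 0 0 0")

```text
time: 6.12
ee_pos: [0.5856, -0.0357, 0.134]
tcp_rot: [-3.139, -0.002, 0.488]
ft_force: [1.2, 9.0, 2.6]
grip_width: 0.0118
grip_force: 5.0
```

```bash
python3 arc.py
```

```text
0.011759500846181548 5.002058912068605 [1.1671089  8.99868666 2.63110099]
radius 0.04909222141261607 ang -7.860734179822105
38 [0.5768 0.0021 0.134 ] [ 0.0124 -0.0469  0.0001]
26 [ 0.5824 -0.0069  0.134 ] [ 0.0133 -0.0337  0.0001]
14 [ 0.586  -0.0168  0.134 ] [ 0.0115 -0.0207  0.0001]
3 [ 0.5874 -0.0264  0.134 ] [ 0.0075 -0.0093  0.    ]
-8 [ 0.587 -0.036  0.134] [ 0.0013  0.0012 -0.    ]
-12 [ 0.5864 -0.0395  0.134 ] [-0.0014  0.0046 -0.    ]
```

Request:
move_arm(rows="0 -0.001 0.003 0 0 0 0;0 -0.002 0.005 0 0 0 0;0 -0.002 0.005 0 0 0 0")

```text
time: 6.5
ee_pos: [0.5857, -0.0357, 0.134]
tcp_rot: [-3.135, -0.003, 0.493]
ft_force: [0.2, 8.8, 3.6]
grip_width: 0.0121
grip_force: 5.0
```

```bash
python3 arc.py
```

```text
0.012084012705116802 5.001155510544777 [0.24597208 8.78309058 3.6417897 ]
radius 0.04912181077073553 ang -7.876288995280511
38 [0.5768 0.0021 0.134 ] [ 0.0126 -0.0469  0.0003]
26 [ 0.5824 -0.0069  0.134 ] [ 0.0135 -0.0337  0.0003]
14 [ 0.586  -0.0168  0.134 ] [ 0.0116 -0.0207  0.0002]
3 [ 0.5874 -0.0264  0.134 ] [ 0.0075 -0.0093  0.0001]
-8 [ 0.587 -0.036  0.134] [ 0.0013  0.0011 -0.    ]
-12 [ 0.5864 -0.0395  0.134 ] [-0.0014  0.0046 -0.    ]
```

Request:
move_arm(rows="0.5 0.001 -0.003 0 0 0 0;0.5 0.001 -0.003 0 0 0 0;0.5 0.001 -0.003 0 0 0 0;0.5 0.001 -0.003 -0.07 0 0 0;0.5 0.001 -0.003 -0.14 0 0 0")

```text
time: 7.12
ee_pos: [0.5848, -0.0395, 0.2464]
tcp_rot: [-3.141, 0.003, 0.488]
ft_force: [0.8, 0.4, 0.4]
grip_width: 0.0459
grip_force: 0.0
```

```bash
python3 look.py w3; python3 -c "
from h import *
plan([.46,.33,.26],28)"
```

```text
[ 0.5895 -0.0391  0.2553] [ 3.134 -0.012  0.488]
cover_hole 0.71 [ 76. 267.] [0.667  0.0549]
cover_hole 0.54 [82. 28.] [0.5538 0.2583]
turnbutton_hinge 0.73 [229. 283.] [ 0.5379 -0.0279]
turnbutton_post 0.66 [194. 310.] [ 0.5907 -0.0325]
turnbutton_post 0.18 [ 78. 267.] [0.6627 0.0454]
len(.1524) 0.15337522867061376 yaw -8.351572147510096
post 0.052995649493359394 -4.980785891097898
at 7.325 [ 0.5857 -0.0392  0.2467] [ 1.799e+02 -1.000e-01  2.800e+01] go [ 0.0778 -0.4812 -0.0173] [ 0.003 -0.002 -0.001]
```

View pics/w3.png

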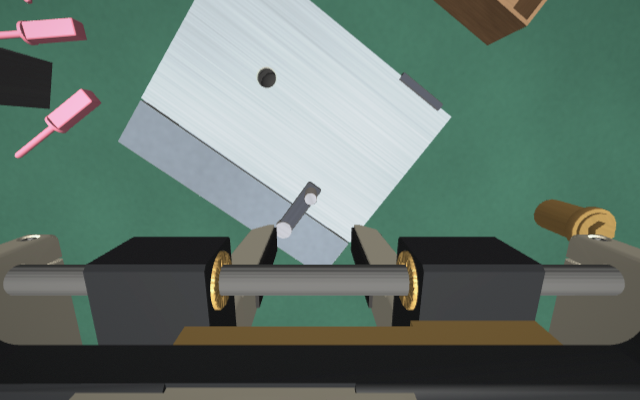

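The bar at (284,230)–(314,185) lies square across the cover's front edge, so the cover is secured. Next is the pin.

Request:
move_arm(rows="0.5 0.1 -0.474 -0.018 0 0 0;0.5 0.1 -0.474 -0.018 0 0 0;0.5 0.1 -0.474 -0.018 0 0 0;0.5 0.1 -0.474 -0.018 0 0 0;0.5 0.1 -0.474 -0.018 0 0 0")

```text
time: 7.95
ee_pos: [0.4974, 0.2621, 0.2555]
tcp_rot: [3.141, 0.004, 0.489]
ft_force: [0.8, -0.8, -1.0]
grip_width: 0.0467
grip_force: 0.0
```

```bash
python3 -c "
from h import *
plan([.48,.33,.26],28)"
```

```text
at 7.95 [0.4974 0.2621 0.2555] [179.9   0.2  28. ] go [ 0.0206 -0.0851 -0.0059] [ 0.002  0.008 -0.   ]
```

Request:
move_arm(rows="0.5 0.02 -0.085 -0.006 0 0 0;0.5 0.02 -0.085 -0.006 0 0 0;0.5 0.02 -0.085 -0.006 0 0 0")

```text
time: 8.32
ee_pos: [0.4804, 0.3284, 0.2604]
tcp_rot: [3.14, 0.004, 0.49]
ft_force: [-0.5, -0.3, 0.9]
grip_width: 0.0467
grip_force: 0.0
```

```bash
cat > pin.py <<'E'
from h import *
import sys
i,im,d=cam('wrist'); s=r.sense(); print(s['ee_pos'].round(4),s['tcp_rot'].round(3))
H,W=d.shape; f=200/np.tan(np.radians(i['vfov'])/2)
c,rr=np.meshgrid(np.arange(W),np.arange(H))
v=np.stack([(c-i['cx'])/f,-(rr-i['cy'])/f,-np.ones_like(c)],-1)@R.from_euler('xyz',i['rotation']).as_matrix().T
X=np.array(i['position'])+v*d[...,None]
near=(abs(X[...,0]-.525)<.06)&(abs(X[...,1]-.355)<.06)&(d>0)&(rr<265)
for lo,hi in [(.138,.15),(.072,.088)]:
    m=near&(X[...,2]>lo)&(X[...,2]<hi); Q=X[m]
    m=cv2.morphologyEx(m.astype(np.uint8),cv2.MORPH_OPEN,np.ones((3,3)))>0; Q=X[m]
    if len(Q): print(lo,len(Q),'z',np.median(Q[:,2]),cv2.minAreaRect((Q[:,:2]*1000).astype(np.float32)), np.argwhere(m).mean(0).round())
for t in r.tip_of('block','wrist')[:2]+r.tip_of('pin','wrist')[:3]: print(t, at_z(i,*t['centre'],0).round(4))
cv2.imwrite('pics/%s.png'%sys.argv[1],im[:,:,::-1])
E
python3 pin.py p1
```

```text
[0.4813 0.327  0.2607] [3.139e+00 3.000e-03 4.880e-01]
0.138 446 z 0.1441332159114814 ((523.2588500976562, 355.4935302734375), (19.843164443969727, 19.96098518371582), 83.01698303222656) [147. 309.]
0.072 2256 z 0.08037554236502481 ((523.1222534179688, 355.4447937011719), (60.11177444458008, 60.09656524658203), 11.785006523132324) [142. 310.]
{'centre': [142.0, 314.3], 'p': 0.84} [0.5245 0.35   0.    ]
{'centre': [143.3, 307.4], 'p': 0.87} [0.5183 0.3579 0.    ]
{'centre': [209.9, 294.5], 'p': 0.81} [0.4209 0.329  0.    ]
{'centre': [109.9, 276.1], 'p': 0.78} [0.5383 0.4178 0.    ]
```

View pics/p1.png

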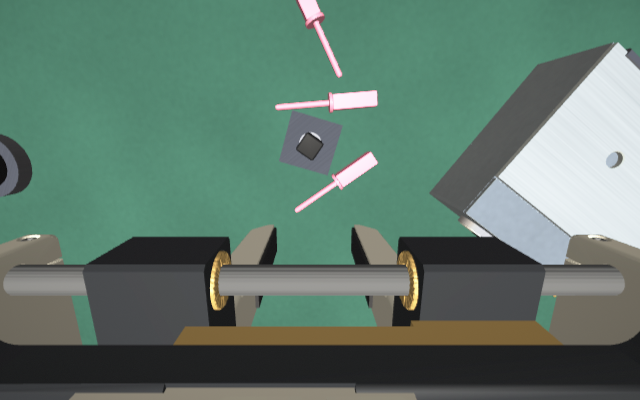

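The pin handle is at (310,146). It measures 19.8 × 20 mm with its top at z = 0.144, and sits at (0.523, 0.3555) with its faces at -7°. It is the black one; the pink look-alikes lie on the bench.

```bash
python3 -c "
from h import *
plan([.523,.3555,.185],-7); print(r.sense()['joint_positions'].round(2))"
```

```text
at 8.475 [0.482  0.3265 0.2614] [1.799e+02 1.000e-01 2.780e+01] go [ 0.0624 -0.0084  0.0954] [0.005 0.002 1.161]
[-0.45  0.49 -0.29  1.57  0.16  1.1  -1.86]
```

Request:
move_arm(rows="0.5 0.062 -0.008 0 0 0 0.35;0.5 0.062 -0.008 0.03 0 0 0.7;0.5 0.062 -0.008 0.06 0 0 1;0.5 0.062 -0.008 0.085 0 0 1;0.5 0.062 -0.008 0.085 0 0 1")

```text
time: 9.1
ee_pos: [0.5218, 0.3555, 0.1925]
tcp_rot: [3.138, 0.003, -0.037]
ft_force: [0.4, 0.3, 0.2]
grip_width: 0.0466
grip_force: 0.0
```

```bash
python3 -c "
from h import *
plan([.523,.3555,.185],-7);plan([.523,.3555,.106],-7); print(r.sense()['joint_positions'].round(2))"
```

```text
at 9.1 [0.5218 0.3555 0.1925] [179.8   0.2  -2.1] go [ 0.0015 -0.0001  0.0094] [0.007 0.006 0.163]
at 9.1 [0.5218 0.3555 0.1925] [179.8   0.2  -2.1] go [ 0.0018 -0.0005  0.1081] [0.007 0.006 0.163]
[-0.55  0.63 -0.14  1.52  0.1   1.01 -2.33]
```

Request:
move_arm(rows="0.5 0.001 0 0 0 0 0.163;0.5 0.001 0 0.05 0 0 0.163;0.5 0.001 0 0.107 0 0 0.163;0.5 0.001 0 0.107 0 0 0.163;0 0.001 0 0.107 0 0 0.163", squeeze=30)

```text
time: 9.72
ee_pos: [0.5242, 0.3587, 0.1109]
tcp_rot: [-3.139, -0.003, -0.12]
ft_force: [-0.6, -0.9, 1.1]
grip_width: 0.0404
grip_force: 0.0
```

Request:
move_arm(rows="0 0 0 0 0 0 0;0 0 0 0 0 0 0;0 0 0 0 0 0 0;0 0 0 0 0 0 0")

```text
time: 10.22
ee_pos: [0.5235, 0.3575, 0.1104]
tcp_rot: [3.141, -0.002, -0.12]
ft_force: [-1.5, -1.8, 5.8]
grip_width: 0.0201
grip_force: 30.0
```

Request:
move_arm(rows="0 0 0 -0.03 0 0 0;0 0 0 -0.09 0 0 0;0 0 0 -0.15 0 0 0;0 0 0 -0.19 0 0 0;0 0 0 -0.19 0 0 0")

```text
time: 10.85
ee_pos: [0.5236, 0.3595, 0.2635]
tcp_rot: [-3.137, -0.005, -0.119]
ft_force: [0.5, 0.2, -1.8]
grip_width: 0.0199
grip_force: 30.0
```

```bash
python3 -c "
from h import *
plan([.666,.0545,.26],-7); s=r.sense(); print(s['joint_positions'].round(2),s['grip_width'],s['ft_force'])"
```

```text
at 10.85 [0.5236 0.3595 0.2635] [-179.7   -0.3   -6.8] go [0.2221 0.3574 0.0036] [-0.01  -0.009  0.006]
[-0.56  0.56 -0.13  1.42  0.07  1.15 -2.39] 0.019889759836787483 [ 0.48309377  0.18662786 -1.7640253 ]
```

Request:
move_arm(rows="0 0.222 0.357 0.003 0 0 0;0 0.222 0.357 0.003 0 0 0;0 0.222 0.357 0.003 0 0 0;0 0.222 0.357 0.003 0 0 0;0 0.222 0.357 0.003 0 0 0")

```text
time: 11.48
ee_pos: [0.6542, 0.0733, 0.2556]
tcp_rot: [3.141, 0.004, -0.119]
ft_force: [0.5, -0.4, -1.1]
grip_width: 0.02
grip_force: 30.0
```

```bash
python3 -c "
from h import *
plan([.666,.0545,.26],-7)"
```

```text
at 11.475 [0.6542 0.0733 0.2556] [180.    0.2  -6.8] go [ 0.0174  0.0216 -0.0056] [0.001 0.008 0.006]
```

Request:
move_arm(rows="0 0.017 0.022 -0.003 0 0 0;0 0.017 0.022 -0.003 0 0 0;0 0.017 0.022 -0.003 0 0 0")

```text
time: 11.85
ee_pos: [0.665, 0.0597, 0.2599]
tcp_rot: [-3.139, 0.003, -0.115]
ft_force: [-0.7, -0.1, -2.1]
grip_width: 0.0196
grip_force: 30.0
```

```bash
cat > fit.py <<'E'
from h import *
import sys
for n in ['wrist','scene','side']:
    i,im,d=cam(n); s=r.sense(); print(n,s['ee_pos'].round(4),s['tcp_rot'].round(3))
    for l in ['cover_hole','pin']:
        for t in r.tip_of(l,n)[:2]:
            z=.106 if l=='cover_hole' else s['ee_pos'][2]-.102
            print(l,round(t['p'],2),np.round(t['centre'],1),at_z(i,*t['centre'],z).round(4))
    cv2.imwrite(f'pics/f_{n}_{sys.argv[1]}.png',im[:,:,::-1])
    if n!='wrist':
        c=[int(x) for x in r.tip_of('cover_hole',n)[0]['centre']] if r.tip_of('cover_hole',n) else [210,310]
        k=im[c[0]-70:c[0]+50,c[1]-75:c[1]+75]; k=cv2.resize(k,None,fx=2.66,fy=4 if 0 else 2.66)
        row=k if n=='scene' else np.hstack([row,k])
cv2.imwrite(f'pics/f_{sys.argv[1]}.png',row[:,:,::-1])
E
python3 fit.py a
```

```text
wrist [0.665  0.06   0.2603] [-3.139e+00  2.000e-03 -1.140e-01]
cover_hole 0.91 [191.6 320.2] [0.6637 0.053  0.106 ]
pin 0.71 [235.7 118.3] [0.6544 0.251  0.1583]
pin 0.69 [203.1 311.8] [0.665  0.0619 0.1583]
scene [0.6656 0.0585 0.261 ] [-3.14   0.    -0.116]
cover_hole 0.63 [220.7 338.4] [0.6636 0.0522 0.106 ]
cover_hole 0.25 [281.4 170.9] [ 0.6002 -0.3478  0.106 ]
pin 0.68 [155.2 413.8] [0.6271 0.3103 0.159 ]
pin 0.67 [183.9 414.2] [0.7014 0.2478 0.159 ]
side [0.6661 0.0563 0.261 ] [-3.142 -0.    -0.119]
cover_hole 0.57 [209.8 284.7] [0.6754 0.0465 0.106 ]
pin 0.92 [349.7 301.5] [0.5061 0.563  0.159 ]
pin 0.7 [192.3 286.1] [0.6693 0.0516 0.159 ]
```

View pics/f_a.png

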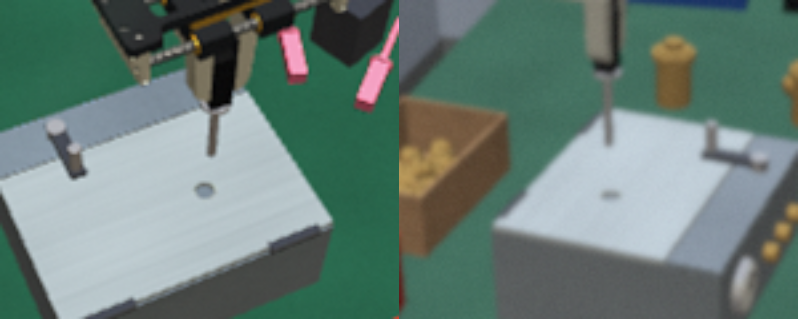

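```bash
python3 -c "
from h import *
plan([.665,.0535,.222],-7)"
```

```text
at 12.5 [0.6662 0.0559 0.2609] [-180.     0.    -6.9] go [-0.0011  0.0032  0.0486] [-0.     0.     0.005]
```

Request:
move_arm(rows="0 -0.001 0.003 0.024 0 0 0;0 -0.001 0.003 0.047 0 0 0;0 -0.001 0.003 0.047 0 0 0;0 -0.001 0.003 0.047 0 0 0")

```text
time: 13.0
ee_pos: [0.6657, 0.0538, 0.2241]
tcp_rot: [-3.141, -0.001, -0.12]
ft_force: [0.1, 0.1, -1.6]
grip_width: 0.0201
grip_force: 30.0
```

```bash
python3 fit.py b; python3 -c "
import cv2,numpy as np
a=cv2.imread('pics/f_wrist_b.png')[130:280,220:420]; a=cv2.resize(a,None,fx=2.6,fy=2.6)
b=cv2.imread('pics/f_scene_b.png')[175:235,300:380]; b=cv2.resize(b,(260,195))
c=cv2.imread('pics/f_side_b.png')[165:225,245:325]; c=cv2.resize(c,(260,195))
cv2.imwrite('pics/fb.png',np.hstack([a,np.vstack([b,c])]))"
```

```text
wrist [0.6659 0.0538 0.2244] [-3.141e+00 -2.000e-03 -1.200e-01]
cover_hole 0.94 [200.9 312.8] [0.6641 0.055  0.106 ]
pin 0.67 [297.8  71.5] [0.597  0.3106 0.1224]
pin 0.67 [246.3  99.3] [0.6481 0.2658 0.1224]
scene [0.6656 0.0538 0.2243] [-3.141e+00 -2.000e-03 -1.190e-01]
cover_hole 0.97 [221.4 337. ] [0.6634 0.0481 0.106 ]
pin 0.82 [183.1 413.7] [0.6793 0.2744 0.1223]
pin 0.56 [156.4 415.8] [0.6105 0.341  0.1223]
side [0.6652 0.0537 0.2235] [-3.141 -0.    -0.119]
pin 0.87 [349.  302.4] [0.5142 0.5239 0.1215]
pin 0.78 [323.8 274.4] [0.5769 0.475  0.1215]
```

View pics/fb.png

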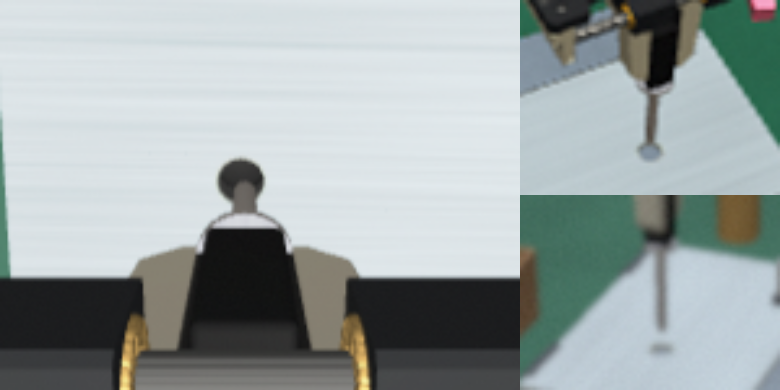

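The tip sits over the hole: in the crop the hole is at (241,180) and the tip at (244,184), well within tolerance. I'll descend.

Request:
move_arm(rows="0 0 0 0.015 0 0 0;0 0 0 0.025 0 0 0;0 0 0 0.035 0 0 0;0 0 0 0.043 0 0 0;0 0 0 0.043 0 0 0")

```text
time: 14.22
ee_pos: [0.6647, 0.0537, 0.1881]
tcp_rot: [3.141, 0.001, -0.119]
ft_force: [-0.6, -0.3, -2.1]
grip_width: 0.02
grip_force: 30.0
```

Request:
move_arm(rows="0 0 0 0.008 0 0 0;0 0 0 0.014 0 0 0;0 0 0 0.02 0 0 0;0 0 0 0.02 0 0 0")

```text
time: 14.72
ee_pos: [0.6652, 0.0537, 0.1729]
tcp_rot: [-3.142, 0.0, -0.12]
ft_force: [-0.4, -0.2, 0.2]
grip_width: 0.0202
grip_force: 30.0
```

Request:
move_arm(rows="0 0 0 0.004 0 0 0;0 0 0 0.008 0 0 0;0 0 0 0.01 0 0 0;0 0 0 0.01 0 0 0")

```text
time: 15.22
ee_pos: [0.6653, 0.0537, 0.1654]
tcp_rot: [-3.141, -0.001, -0.12]
ft_force: [-1.8, -0.7, 4.2]
grip_width: 0.0196
grip_force: 30.0
```

Request:
move_arm(rows="0 0 0 0.003 0 0 0;0 0 0 0.005 0 0 0;0 0 0 0.005 0 0 0")

```text
time: 15.6
ee_pos: [0.6658, 0.0537, 0.1647]
tcp_rot: [-3.141, -0.003, -0.12]
ft_force: [-6.0, -1.5, 16.2]
grip_width: 0.0199
grip_force: 30.0
```

Run:
```python
from h import *
s=r.sense(); print(s['time'],s['ee_pos'],s['ft_force'],s['grip_force'])
i,im,d=cam('scene')
k=cv2.resize(im[150:290,230:400],None,fx=3.5,fy=3.5); cv2.imwrite('pics/end.png',k[:,:,::-1])
print(r.sense()['ee_pos'],r.sense()['ft_force'])
```

```text
15.6 [0.66577635 0.05366005 0.16468025] [-5.96960041 -1.52579512 16.237949  ] 30.003158748149872
[0.66578393 0.05363315 0.16471663] [-3.20685737 -0.35154685 16.11445447]
```

View pics/end.png

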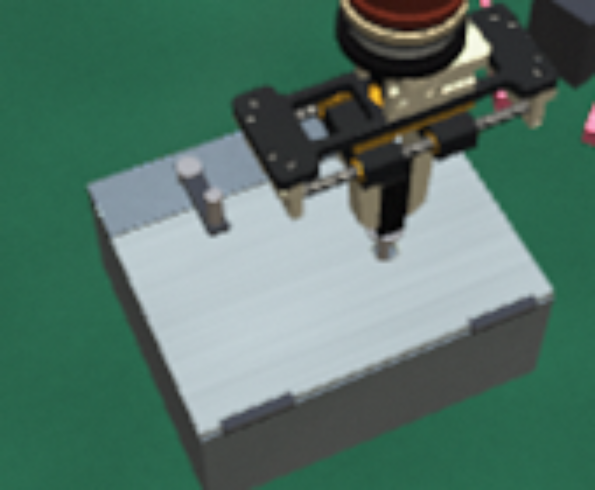

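The turnbutton, around (205,195), lies across the cover's edge. The cover is shut and the pin stands in the hole at (387,255), pressing steadily with about 18 N at the stop.

```bash
python3 -c "
from rig import r
print(r.close_job())"
```

```text
the job is handed in; nothing more can be done
None
```

The job is handed in at about 16 s of the 56 s allowed: the turnbutton lies across the shut cover's edge against its stop, and the gripped pin is holding the reset button down, with about 18 N and no further travel.

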